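# Secure the cleaner bottle and open its safety cap

### The job

The bottle of saw-blade cleaner has been loaded into its bench cradle: swing the flat steel keeper arm fully shut over the bottle's shoulder so that the bottle cannot lift, then press the push-and-turn safety cap straight down, keep it pressed while you twist it anticlockwise (seen from above) about a fifth of a turn until it is free, and lift it off. Finish while holding the cap upright in the gripper straight above the bottle, about 8 cm higher than where it sat, with the keeper still shut and the bottle still seated; leave the other things lying as they are.

Things in the scene. Friction and masses are not known exactly. Their poses are not given: they have to be found in the camera images.
- cradle: plywood bench cradle, fixed to the table: base plate 120x170x7 mm with an open-topped square pocket 92x92 mm outside and 50 mm high, its inner floor 7 mm above the table. Origin: on the table under the centre of the pocket. x points to the rear of the cradle, y to its left (where the keeper's pivot post stands), z up.
- bottle: white square bottle, loose in the pocket with 1 mm play on each side so that it cannot turn: body 76x76 mm, flat shoulder 85 mm above its underside, then a round neck 28 mm across with three outer lugs. Under the cap a spring-loaded seal pushes the cap up. Origin: centre of its underside; axes parallel to the cradle's.
- cap: grey ribbed round cap, 48 mm across, 42 mm high, 60 g; the upper 20 mm are solid and the place to grip, the skirt below is hollow. Origin: centre of its underside, 102 mm above the bottle's underside while locked (its top then about 151 mm above the table); z up the bottle's axis, x parallel to the bottle's x while locked. Locked, it can neither turn nor lift.
- cap_top (a point): centre of the cap's top face. The cap's lock: pressed down at least 4 mm (end of travel 6 mm; 5 N at first, 11 N at the end) it turns anticlockwise from above; after 0.45 rad the press may be eased; from 0.8 to 1.45 rad it is free to lift straight off; at about 1.5 rad it meets a stop.
- keeper (a joint): angle of the keeper: 0 is fully shut (a stop), where it lies across the bottle's shoulder in front of the neck, parallel to the cradle's y; it grows as the free end swings level round the post towards the cradle's front, up to 1.5 rad. It starts open, stays where it is left, and needs about 0.5 N at its end to move.
- keeper_pivot (a point): on the axis (upright) of the keeper's post, at the arm's mid height, 97 mm above the table; 25 mm in front of and 64 mm left of the cradle's centre.
- keeper_end (a point): point on the keeper arm's centre line 136 mm from the pivot, at mid height, where it may be pushed. The arm is a flat steel bar 18 mm wide and 6 mm thick, its round tip 156 mm from the pivot; shut, this point lies 72 mm right of the cradle's centre, clear of the bottle.
- tin: round tin of wax, 77 mm across, 40 mm high, left of the cradle; not part of the job. Origin: centre of its underside.
- block: aluminium setting block 50x75x40 mm, right of the cradle; not part of the job. Origin: centre of its underside.
- hexkey: hex key 169 mm long, lying in front of the cradle to the left; not part of the job. Origin: centre of its underside.
- marker: marker pen 135 mm long, lying in front of the cradle; not part of the job. Origin: centre of its underside.
- spanner: open-ended spanner 210 mm long, lying at the right; not part of the job. Origin: centre of its underside.
- caliper: caliper 262 mm long, lying at the left; not part of the job. Origin: centre of its underside.
Things that resemble listed ones, but are neither listed nor needed, are in the scene too. There is more than one size of the bottle; the job needs the middle-sized.

How it is judged:
On the way, in this order (a step that is already met when the one before it is completed fails the run):
1. the keeper is shut over the bottle's shoulder, the cap still locked (value of joint keeper below 0.1 rad and z of cap in the frame of bottle below 0.106 m), for 0.2 s.
2. the cap is pressed down on the neck (z of cap in the frame of bottle below 0.099 m), for 0.05 s.
3. the cap is turned free while still down on the neck (angle between the x axis of cap and the x axis of bottle, either way round above 0.7 rad and z of cap in the frame of bottle below 0.108 m), for 0.05 s.
At the end, for the whole second after the job is handed in: The keeper is within 0.1 rad of shut, the bottle seated in its pocket (within 5 mm of its floor, upright within 0.1 rad); the cap is held still in the fingers (more than 2 N), 40 to 140 mm above its seat, within 30 mm of the bottle's axis sideways, upright within 0.25 rad and off the bottle (value of joint keeper below 0.1 rad and z of bottle in the frame of cradle below 0.012 m and angle between bottle's own z axis and vertical below 0.1 rad and z of cap in the frame of bottle between 0.142 and 0.242 m and horizontal distance between cap and bottle below 0.03 m and angle between cap's own z axis and vertical below 0.25 rad and contact force between the fingers and cap above 2 N and contact force between cap and bottle below 0.05 N and linear speed of cap below 0.03 m/s); the arm keeps its last pose, push and grip.
It fails at once if the bottle is pulled up out of its seat or tipped (z of bottle in the frame of cradle above 0.025 m or angle between bottle's own z axis and vertical above 0.2 rad).
It fails at once if another thing is pushed aside (distance of any of tin, block, hexkey, marker, spanner, caliper from where it was at the start of the episode above 0.02 m).
It also fails if it takes over 56 s, if anything falls off the work surface, if the arm or the gripper's body presses on something with over 40 N, if the wrist force passes 120 N, or if a joint passes its speed limit or range.

### The arm

A 7-joint arm with a two-finger parallel gripper is mounted at the origin on a cart in front of the work surface, level with it; the furniture and walls round the work are solid. World frame = base frame: x ahead of the robot, y to its left, z up, the work surface at z = 0. Lengths are in m, angles in rad, forces in N, time in s.
With the tool pointing down it reaches from about 0.4 to 0.85 m from the base axis. Payload 4.5 kg.
Tool frame: the origin (TCP) lies at the very end of the fingers, on their centre line; the grasp point (between the pads) lies 19 mm behind it; z points along the fingers, y is the line along which they close (so a half turn about z gives the same grasp; the last joint's range is limited). The gripper opens to 88 mm and grips with 3 to 60 N. Pads are 18 mm wide; open, the fingers measure 123 mm over their backs; the gripper's body (75 mm by 187 mm) begins 45 mm behind the grasp point.
Start: joints at [-1.173, 0.689, -0.195, 1.565, 0.157, 0.902, -0.215], TCP at [0.222, 0.584, 0.239] pointing down, gripper open.
Joint ranges: [-3.01, 3.01], [-0.46, 2.08], [-1.47, 1.51], [0.13, 2.56], [-1, 4.14], [0.04, 2.09], [-2.66, 2.66]. Speed limits (rad/s): [2.57, 2.57, 3.14, 3.14, 3.14, 3.14, 3.14].

### API

Orientations are given as a unit quaternion [x, y, z, w].
In Python, from plant import r, optics gives the robot as it stands.
- The arm moves only by the tool servo_tool, never from a script. Its arguments are lists of equal length, an entry for each row: "translation": the shift along the tool's x, y, z in m, a list of three; "turn": the turn, a rotation vector about the tool's x, y, z in rad, a list of three. In form: {"translation": [[dx, dy, dz], ...], "turn": [[rx, ry, rz], ...]}. A call has 1 to 10 rows; each row shifts and turns the commanded pose from where the row before left it, along the tool's axes as they then stand; what a row does not reach is not made up. A row lasts 1/8 s, in which the tool goes at most 62.5 mm and 10.7 degrees, less where a joint would pass 70% of its speed; a pose out of reach is approached as far as the arm can. A call is refused whole if a number of a shift passes 0.0625 or a number of a turn 0.188, either way. A call with a gripper value outside its range is refused whole. "grip" is the opening, from 0 (shut) to 1 (fully open), set as the call begins (left out, the last holds). The fingers move at their own pace and stop on an object; "grip_force" is the grip in N (left out, the last holds). Time passes only in rows, so rows that do not move let the fingers close. It gives the time, the measured TCP pose, the force, the opening and the grip force at its end, in the units of the state.
- r.get_state(): the state, without advancing time (a new reading comes with each control period).
- optics.snapshot(name): name is "scene" or "top" or "wrist"; returns a dict with "img" (384x512x3 uint8, red, green, blue), "z_map" (384x512 float32, m along the optical axis (not along the pixel's ray), 0 where there is no reading), "mtx" (3x3 intrinsics, pixels), "R" (3x3) and "t" (3): a world point X has camera coordinates R X + t. Camera axes: x right, y down, z forward; pixel columns grow to the right and rows downward; lengths in m; the calibration is good to about 2 mm. A picture is of the moment at which its call begins.
- r.finish_job(): hands the job in; it is judged then, once.
The state is a dict: "clock": time; "q": joint angles; "qd": joint speeds; "joint_torque": joint torques, N m; "tool_pos": TCP position; "eef_rot": TCP orientation; "contact_force": force on the tool from outside, world axes, zero at the start; "moment": the same for the moment, N m; "opening": opening from 0.0 (shut) to 1.0 (fully open); "finger_force": force on a finger pad.
Only numpy, scipy, OpenCV 4.12 (cv2) and the standard library are available. Lean on these libraries where they do the work, as an engineer would, in place of code of your own. Each camera call takes 0.05 s, during which the arm holds its last target. There are 200 camera calls.

## Working session

There is one attempt and no reset: what is moved stays moved. The work goes in short steps, Python scripts to look and compute and a tool call to move; the robot and the scene stay as the last step left them, time stands still between calls to the robot, and variables do not carry over. Pictures are saved under pics/ and viewed, at most 10 in all, crops included, and the job is handed in when it is done.

Besides the shell and the picture viewer there is one more tool, called after "Request:" as name(argument=value, ...) on one line, values as JSON. servo_tool: Moves the arm, as the interface text tells. Its arguments: {"type":"object","properties":{"translation":{"type":"array"},"turn":{"type":"array"},"grip":{"type":"number"},"grip_force":{"type":"number"}},"required":["translation","turn"]}

```bash
mkdir -p pics
python3 - <<'E'
from plant import r, optics
import cv2,numpy as np
s=r.get_state();print({k:np.round(v,3).tolist() for k,v in s.items()})
for n in ["scene","top"]:
    d=optics.snapshot(n);np.savez(f"pics/{n}1.npz",**d)
    cv2.imwrite(f"pics/{n}1.png",cv2.resize(d["img"][:,:,::-1],(800,600)))
    print(n,(-d["R"].T@d["t"]).round(3),d["mtx"][0,0])
E
```

```text
{'clock': 0.0, 'q': [-1.173, 0.69, -0.195, 1.566, 0.157, 0.902, -0.215], 'qd': [-0.001, 0.001, -0.001, -0.001, 0.001, -0.0, -0.001], 'joint_torque': [0.001, -52.758, -1.267, -15.342, -0.053, 0.006, 0.0], 'tool_pos': [0.222, 0.583, 0.238], 'eef_rot': [0.181, 0.984, -0.001, -0.0], 'contact_force': [-0.217, -1.034, 0.547], 'moment': [0.023, -0.014, -0.011], 'finger_force': 0.0, 'opening': 0.997}
scene [-0.159 -0.754  0.718] 379.51684241101015
top [ 0.401 -0.01   1.479] 349.4346307756486
```

View pics/scene1.png

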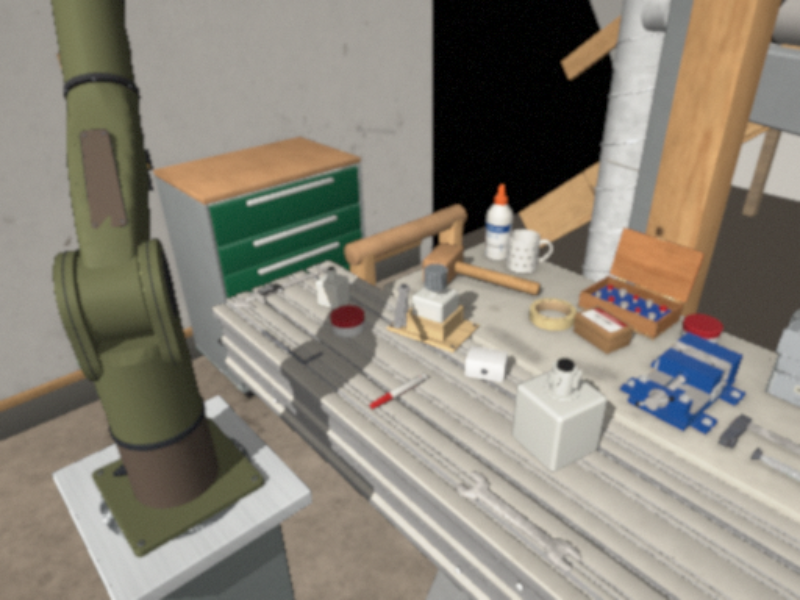

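View pics/top1.png

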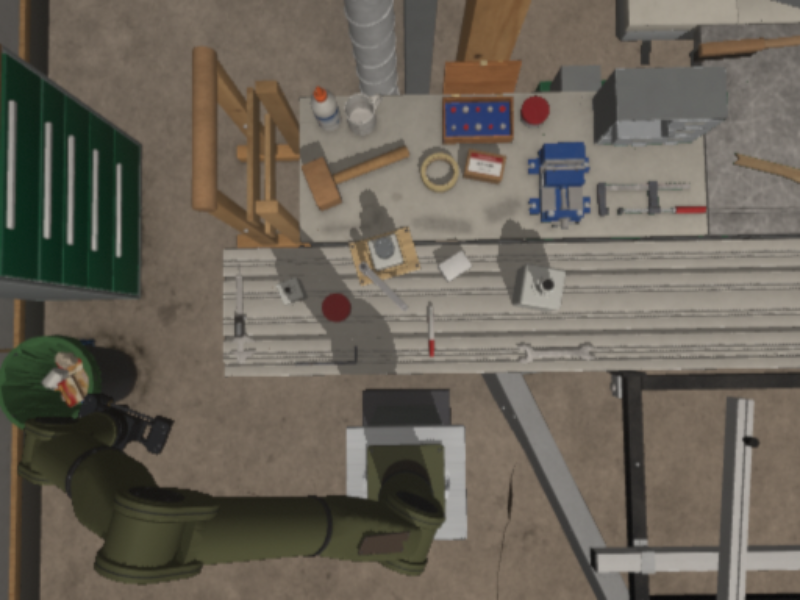

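```bash
cat > h.py <<'E'
import numpy as np,cv2
def cloud(d):
    z=d["z_map"];v,u=np.mgrid[:z.shape[0],:z.shape[1]]
    K=d["mtx"];p=np.stack([(u-K[0,2])/K[0,0]*z,(v-K[1,2])/K[1,1]*z,z],-1)
    return (p-d["t"])@d["R"]
def ray(d,u,v,h):
    D=d["R"].T@np.linalg.inv(d["mtx"])@np.array([u,v,1.]);c=-d["R"].T@d["t"]
    return c+D*(h-c[2])/D[2]
E
python3 - <<'E'
from h import *
for n,box in [("top",(200,130,300,220)),("scene",(230,150,340,240))]:
    d=dict(np.load(f"pics/{n}1.npz"));P=cloud(d);x0,y0,x1,y1=box
    Q=P[y0:y1,x0:x1].reshape(-1,3);I=d["img"][y0:y1,x0:x1].reshape(-1,3)
    if n=="top":
        cv2.imwrite("pics/crop1.png",cv2.resize(d["img"][y0:y1,x0:x1,::-1],(800,600)*1,interpolation=cv2.INTER_CUBIC))
        M=((P[...,2]>0.14)&(P[...,2]<.17));print("h",np.histogram(Q[:,2],bins=np.arange(-.01,.2,.01)))
    near=np.hypot(Q[:,0]-.60,Q[:,1]-.0)<.2
    for lo,hi in [(.142,.16),(.086,.097),(.097,.115)]:
        q=Q[(Q[:,2]>lo)&(Q[:,2]<hi)]
        if len(q)>4: print(n,lo,len(q),q.mean(0).round(4),q.min(0).round(3),q.max(0).round(3),cv2.minAreaRect(q[:,:2].astype(np.float32)*1000))
    hsv=cv2.cvtColor(d["img"],cv2.COLOR_RGB2HSV)[y0:y1,x0:x1].reshape(-1,3)
    m=(hsv[:,1]>90)&(hsv[:,0]>8)&(hsv[:,0]<28)&(Q[:,2]<.025)&(Q[:,2]>-.01)
    q=Q[m];print("plate",len(q),cv2.minAreaRect(q[:,:2].astype(np.float32)*1000))
E
```

```text
h (array([3687, 3118,  193,   21,  282,  302,   64,   17,    9,   83,  252,
         79,    4,    3,    6,   46,   76,    0,    0,    0]), array([-0.01,  0.  ,  0.01,  0.02,  0.03,  0.04,  0.05,  0.06,  0.07,
        0.08,  0.09,  0.1 ,  0.11,  0.12,  0.13,  0.14,  0.15,  0.16,
        0.17,  0.18,  0.19]))
top 0.142 121 [0.6079 0.0417 0.1508] [0.586 0.021 0.142] [0.63  0.063 0.159] ((607.7669067382812, 42.17510986328125), (42.21700668334961, 43.55024337768555), 89.51272583007812)
top 0.086 227 [0.5904 0.04   0.0919] [ 0.454 -0.011  0.086] [0.651 0.103 0.097] ((549.5214233398438, 49.07554626464844), (198.97647094726562, 106.12814331054688), 4.390925884246826)
top 0.097 168 [0.5208 0.0478 0.1005] [ 0.458 -0.011  0.097] [0.63  0.107 0.112] ((534.9857177734375, 51.627784729003906), (173.35165405273438, 96.13204193115234), 11.708015441894531)
plate 384 ((662.6351318359375, 76.03634643554688), (255.96766662597656, 174.45034790039062), 27.71077537536621)
scene 0.142 116 [0.603  0.0408 0.1503] [0.583 0.019 0.142] [0.632 0.066 0.155] ((606.8615112304688, 44.32692337036133), (49.06046676635742, 45.085670471191406), 22.761125564575195)
scene 0.086 256 [0.6368 0.0414 0.0918] [ 0.454 -0.01   0.086] [0.964 0.137 0.097] ((706.963134765625, 64.74394989013672), (513.76025390625, 113.19577026367188), 4.215877056121826)
scene 0.097 196 [0.5268 0.0458 0.1018] [ 0.451 -0.01   0.097] [0.615 0.112 0.115] ((523.1277465820312, 53.0091552734375), (166.22235107421875, 96.85124969482422), 12.678276062011719)
plate 505 ((678.4000244140625, 146.31561279296875), (311.6825256347656, 403.06964111328125), 15.635862350463867)
```

View pics/crop1.png

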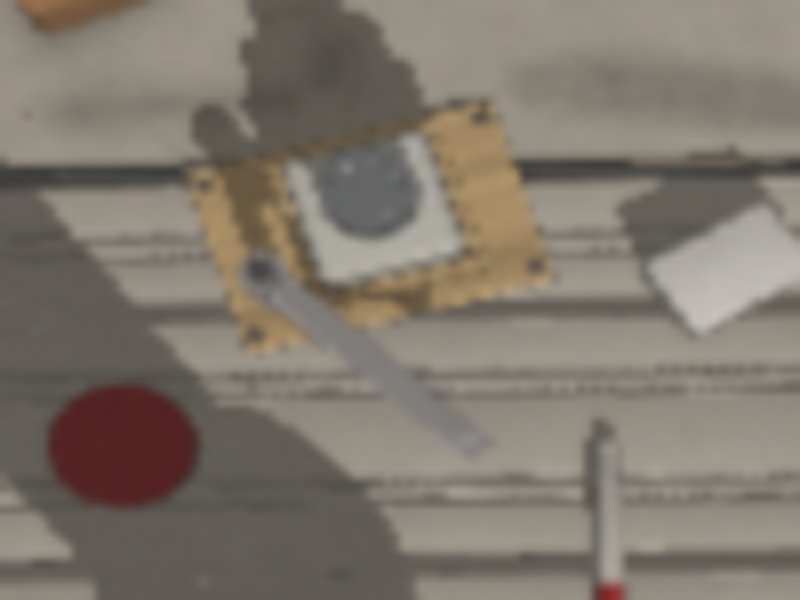

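The picture shows the cradle with plate corners at crop pixels (190,170), (250,352), (552,277) and (493,100). The keeper runs from its pivot at (260,270) to its tip at (478,445), and the cap sits at (368,188). The tin, marker and block are clear of the cradle.

Run:
```python
from h import *
d=dict(np.load("pics/top1.npz"))
f=lambda x,y,h: ray(d,200+(x+.5)/8-.5,130+(y+.5)/(600/90)-.5,h)[:2]
c=[f(*p,.007) for p in [(190,170),(250,352),(552,277),(493,100)]]
print(np.round(c,4),np.mean(c,0).round(4))
for a,b in [(0,1),(1,2),(2,3),(3,0)]:
    e=c[b]-c[a];print(np.hypot(*e).round(4),np.degrees(np.arctan2(e[1],e[0])).round(1))
p,t=f(260,270,.1),f(486,446,.1);e=t-p;print("keeper",p,t,np.hypot(*e),np.degrees(np.arctan2(e[1],e[0])))
print("cap",f(368,188,.151))
for n,x,y,h in [("marker",603,425,.012),("tin",123,445,.04),("markerend",610,600,.01),("block",720,270,.04)]:print(n,f(x,y,h))
for th in [14,15,16,17,18]:
  x=np.array([np.cos(np.radians(th)),np.sin(np.radians(th))]);y=np.array([-x[1],x[0]])
  print(th,"centre from pivot",(p+.025*x-.064*y).round(4))
```

```text
[[ 0.6465  0.1419]
 [ 0.5297  0.1115]
 [ 0.5747 -0.049 ]
 [ 0.6885 -0.0197]] [0.6098 0.0462]
0.1207 -165.4
0.1666 -74.3
0.1176 14.4
0.1669 104.6
keeper [0.57042481 0.09820023] [ 0.46368556 -0.01213731] 0.15351755322723007 -134.05034434010935
cap [0.61056789 0.04188395]
marker [ 0.47990159 -0.07393895]
tin [0.47015519 0.17503826]
markerend [ 0.36971118 -0.07561865]
block [ 0.5736655  -0.13499448]
14 centre from pivot [0.6102 0.0421]
15 centre from pivot [0.6111 0.0429]
16 centre from pivot [0.6121 0.0436]
17 centre from pivot [0.613  0.0443]
18 centre from pivot [0.614  0.0451]
```

```bash
cat >> h.py <<'E'
import json
from scipy.spatial.transform import Rotation as Ro
def rows(start,way,dec=4):
    """start=(pos,yaw of tool y deg); way=[(pos,yaw,n)]; tool z down"""
    T=[];U=[];p,a=np.array(start[0],float),np.radians(start[1])
    for q,b,n in way:
        q=np.array(q,float);b=np.radians(b);dp=(q-p)/n;da=(b-a)/n
        for i in range(n):
            y=np.array([np.cos(a),np.sin(a),0]);z=np.array([0,0,-1.]);x=np.cross(y,z)
            T.append([round(float(dp@e),dec)+0. for e in (x,y,z)]);U.append([0,0,round(float(-da),dec)]);a+=da
        p=q
    print(json.dumps({"translation":T,"turn":U}))
def pose(s):
    R=Ro.from_quat(s["eef_rot"]).as_matrix();return s["tool_pos"],np.degrees(np.arctan2(R[1,1],R[0,1])),R[:,2]
E
python3 - <<'E'
from h import *
from plant import r
p,a,z=pose(r.get_state());print(p,a,z)
s=(.448,.036,.238)
m=p+.55*(np.array(s)-p)
rows((p,a),[(m,a-30,9)]);rows((m,a-30),[(s,14.6,9)])
E
```

```text
[0.2222242  0.58357308 0.2380199 ] 69.16535230924758 [-4.49594384e-04 -1.50262715e-03 -9.99998770e-01]
{"translation": [[-0.0248, -0.0264, 0.0], [-0.0263, -0.0249, 0.0], [-0.0277, -0.0233, 0.0], [-0.029, -0.0217, 0.0], [-0.0302, -0.0199, 0.0], [-0.0313, -0.0181, 0.0], [-0.0323, -0.0163, 0.0], [-0.0332, -0.0144, 0.0], [-0.034, -0.0124, 0.0]], "turn": [[0, 0, 0.0582], [0, 0, 0.0582], [0, 0, 0.0582], [0, 0, 0.0582], [0, 0, 0.0582], [0, 0, 0.0582], [0, 0, 0.0582], [0, 0, 0.0582], [0, 0, 0.0582]]}
{"translation": [[-0.0284, -0.0085, 0.0], [-0.0287, -0.0072, 0.0], [-0.029, -0.0058, 0.0], [-0.0293, -0.0044, 0.0], [-0.0295, -0.003, 0.0], [-0.0296, -0.0016, 0.0], [-0.0296, -0.0002, 0.0], [-0.0296, 0.0012, 0.0], [-0.0295, 0.0026, 0.0]], "turn": [[0, 0, 0.0476], [0, 0, 0.0476], [0, 0, 0.0476], [0, 0, 0.0476], [0, 0, 0.0476], [0, 0, 0.0476], [0, 0, 0.0476], [0, 0, 0.0476], [0, 0, 0.0476]]}
```

Request:
servo_tool(translation=[[-0.025,-0.026,0],[-0.026,-0.025,0],[-0.028,-0.023,0],[-0.029,-0.022,0],[-0.03,-0.02,0],[-0.031,-0.018,0],[-0.032,-0.016,0],[-0.033,-0.014,0],[-0.034,-0.012,0]], turn=[[0,0,0.058],[0,0,0.058],[0,0,0.058],[0,0,0.058],[0,0,0.058],[0,0,0.058],[0,0,0.058],[0,0,0.058],[0,0,0.058]], grip=0, grip_force=20)

```text
clock: 1.23
tool_pos: [0.3472, 0.2835, 0.2386]
eef_rot: [0.429, 0.903, -0.0, -0.0]
contact_force: [-0.0, 0.5, 0.5]
opening: 0.007
finger_force: 0.0
```

Request:
servo_tool(translation=[[-0.028,-0.009,0],[-0.029,-0.007,0],[-0.029,-0.006,0],[-0.029,-0.004,0],[-0.03,-0.003,0],[-0.03,-0.002,0],[-0.03,0,0],[-0.03,0.001,0],[-0.029,0.003,0],[0,0,0]], turn=[[0,0,0.048],[0,0,0.048],[0,0,0.048],[0,0,0.048],[0,0,0.048],[0,0,0.048],[0,0,0.048],[0,0,0.048],[0,0,0.048],[0,0,0]])

```text
clock: 2.48
tool_pos: [0.4494, 0.0353, 0.2386]
eef_rot: [0.614, 0.789, -0.0, 0.0]
contact_force: [-0.2, 0.3, -0.4]
opening: 0.008
finger_force: 0.0
```

Run:
```python
from h import *
from plant import r,optics
s=r.get_state();p,a,z=pose(s);print(s["clock"],p,a,z,s["opening"],s["contact_force"])
d=optics.snapshot("wrist");np.savez("pics/w1.npz",**d);cv2.imwrite("pics/w1.png",d["img"][:,:,::-1])
P=cloud(d);q=P.reshape(-1,3)
for lo,hi in [(.142,.16),(.093,.108),(.085,.093)]:
    m=(P[...,2]>lo)&(P[...,2]<hi);k=P[m];print(lo,len(k),k.min(0) if len(k) else 0,k.max(0) if len(k) else 0)
piv=np.array([.5704,.0982])
W=[]
for th in [59,48,36,24,12,0]:
    f=np.radians(14.6-90-th);u=np.array([np.cos(f),np.sin(f)]);n=np.array([-u[1],u[0]])
    W.append(np.r_[piv+.13*u-.028*n,.09])
print(np.round(W,3))
rows((p,a),[(np.r_[.448,.036,.09],14.6,8)])
rows((np.r_[.448,.036,.09],14.6),[(W[0],14.6,1)]+[(w,14.6,2) for w in W[1:]])
```

```text
2.475 [0.44936139 0.03528663 0.2385623 ] 14.246225429215494 [ 1.15008581e-04 -9.16644687e-04 -9.99999573e-01] 0.008385319098039724 [-0.19449413  0.34155888 -0.38435269]
0.142 2356 [0.58684902 0.01938193 0.14201409] [0.63549576 0.06726063 0.1526188 ]
0.093 3103 [ 0.45703379 -0.01289094  0.09300795] [0.6094782  0.11086938 0.10786475]
0.085 2627 [ 5.58691744e-01 -4.57137879e-04  8.50831582e-02] [0.64506923 0.09929114 0.09299824]
[[ 0.459  0.025  0.09 ]
 [ 0.475  0.005  0.09 ]
 [ 0.497 -0.013  0.09 ]
 [ 0.522 -0.025  0.09 ]
 [ 0.548 -0.033  0.09 ]
 [ 0.576 -0.035  0.09 ]]
{"translation": [[0.0001, -0.0001, 0.0186], [0.0001, -0.0001, 0.0186], [0.0001, -0.0001, 0.0186], [0.0001, -0.0001, 0.0186], [0.0001, -0.0001, 0.0186], [0.0001, -0.0001, 0.0186], [0.0001, -0.0001, 0.0186], [0.0001, -0.0001, 0.0186]], "turn": [[0, 0, -0.0008], [0, 0, -0.0008], [0, 0, -0.0008], [0, 0, -0.0008], [0, 0, -0.0008], [0, 0, -0.0008], [0, 0, -0.0008], [0, 0, -0.0008]]}
{"translation": [[-0.0136, 0.0083, 0.0], [-0.0116, 0.0053, 0.0], [-0.0116, 0.0053, 0.0], [-0.0113, 0.0081, 0.0], [-0.0113, 0.0081, 0.0], [-0.0093, 0.0103, 0.0], [-0.0093, 0.0103, 0.0], [-0.007, 0.012, 0.0], [-0.007, 0.012, 0.0], [-0.0043, 0.0132, 0.0], [-0.0043, 0.0132, 0.0]], "turn": [[0, 0, -0.0], [0, 0, -0.0], [0, 0, -0.0], [0, 0, -0.0], [0, 0, -0.0], [0, 0, -0.0], [0, 0, -0.0], [0, 0, -0.0], [0, 0, -0.0], [0, 0, -0.0], [0, 0, -0.0]]}
```

View pics/w1.png

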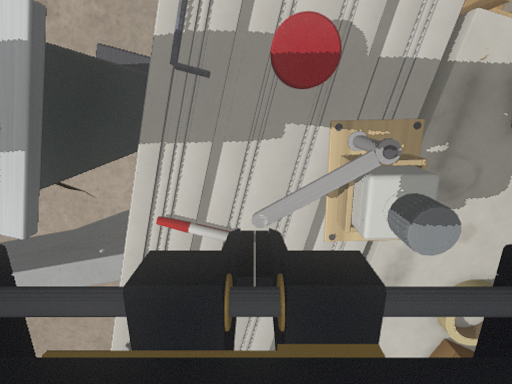

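The wrist view shows the keeper from its pivot at (388,152) to its tip at (258,222), with the cap at (425,222) and the fingers clear of both. I'll go down next and push the keeper shut.

Request:
servo_tool(translation=[[0,0,0.0186],[0,0,0.0186],[0,0,0.0186],[0,0,0.0186],[0,0,0.0186],[0,0,0.0186],[0,0,0.0186],[0,0,0.0186],[0,0,0]], turn=[[0,0,0],[0,0,0],[0,0,0],[0,0,0],[0,0,0],[0,0,0],[0,0,0],[0,0,0],[0,0,0]])

```text
clock: 3.65
tool_pos: [0.4478, 0.0388, 0.0891]
eef_rot: [0.611, 0.791, -0.001, -0.001]
contact_force: [-0.6, 0.9, 0.4]
opening: 0.005
finger_force: 0.0
```

Request:
servo_tool(translation=[[-0.007,0.004,0],[-0.007,0.004,0],[-0.0116,0.0053,0],[-0.0116,0.0053,0],[-0.0113,0.0081,0],[-0.0113,0.0081,0],[-0.0093,0.0103,0],[-0.0093,0.0103,0],[-0.007,0.012,0],[-0.007,0.012,0]], turn=[[0,0,0],[0,0,0],[0,0,0],[0,0,0],[0,0,0],[0,0,0],[0,0,0],[0,0,0],[0,0,0],[0,0,0]])

```text
clock: 4.9
tool_pos: [0.5497, -0.0325, 0.0898]
eef_rot: [0.612, 0.791, -0.0, -0.0]
contact_force: [0.4, 0.1, -0.1]
opening: -0.002
finger_force: 0.3
```

Request:
servo_tool(translation=[[-0.0043,0.008,0],[-0.0043,0.008,0],[0,0.004,0],[0,0.004,0]], turn=[[0,0,0],[0,0,0],[0,0,0],[0,0,0]])

```text
clock: 5.4
tool_pos: [0.5742, -0.0346, 0.0898]
eef_rot: [0.612, 0.791, -0.0, -0.0]
contact_force: [-0.6, -0.2, -0.1]
opening: 0.004
finger_force: 0.2
```

Run:
```python
from h import *
from plant import r,optics
s=r.get_state();p,a,z=pose(s);print(s["clock"],p,a,s["contact_force"])
d=optics.snapshot("wrist");cv2.imwrite("pics/w2.png",d["img"][:,:,::-1])
P=cloud(d);m=(P[...,2]>.093)&(P[...,2]<.108)
k=P[m];print(len(k),k.min(0),k.max(0))
```

```text
5.4 [ 0.57420984 -0.034587    0.08984441] 14.493733508201386 [-0.56123888 -0.23998989 -0.10911033]
10638 [ 0.55761343 -0.04372184  0.09300707] [0.60534332 0.08667571 0.10798872]
```

View pics/w2.png

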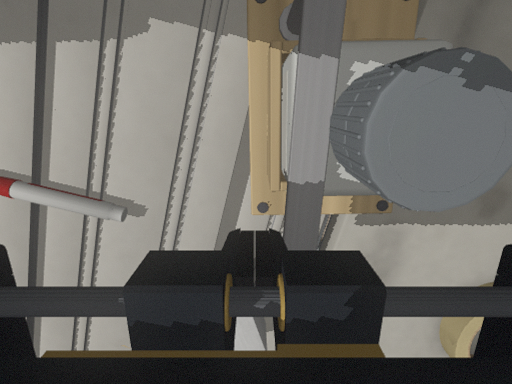

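The keeper now lies across the shoulder near (320,120), almost shut, with no stop force yet. I'll push it further in small steps.

Request:
servo_tool(translation=[[0,0.003,0],[0,0.003,0],[0,0,0]], turn=[[0,0,0],[0,0,0],[0,0,0]])

```text
clock: 5.82
tool_pos: [0.5805, -0.0328, 0.09]
eef_rot: [0.612, 0.791, 0.0, 0.0]
contact_force: [0.1, -0.4, -0.4]
opening: 0.003
finger_force: 0.0
```

Request:
servo_tool(translation=[[0,0.003,0],[0,0,0]], turn=[[0,0,0],[0,0,0]])

```text
clock: 6.08
tool_pos: [0.5824, -0.0324, 0.0898]
eef_rot: [0.612, 0.791, -0.0, -0.001]
contact_force: [-1.9, -0.2, 1.7]
opening: 0.008
finger_force: 1.0
```

Run:
```python
from h import *
from plant import r,optics
s=r.get_state();p,a,z=pose(s);print(s["clock"],p,a,s["contact_force"])
d=optics.snapshot("wrist");P=cloud(d)
m=((P[...,2]>.094)&(P[...,2]<.106)).astype(np.uint8);m[235:]=0
n,L,st,c=cv2.connectedComponentsWithStats(m);i=1+st[1:,4].argmax()
k=P[L==i];k=k[np.abs(k[:,2]-.1)<.003];v=cv2.fitLine(k[:,:2].astype(np.float32),cv2.DIST_HUBER,0,.01,.01).ravel();print(len(k),v,np.degrees(np.arctan2(v[1],v[0])))
t=P[(P[...,2]>.145)&(P[...,2]<.158)];print("cap",t.min(0),t.max(0),np.median(t[:,2]))
```

```text
6.075 [ 0.58241291 -0.0323913   0.08981029] 14.49478779345136 [-1.94413811 -0.18060687  1.71393773]
8614 [ 0.2642393  -0.96445715  0.5833816   0.04974741] -74.67824
cap [ 0.49883901 -0.06324692  0.14500602] [0.66153741 0.06722516 0.15799688] 0.15045072478461918
```

Request:
servo_tool(translation=[[0,0.003,0],[0,0,0]], turn=[[0,0,0],[0,0,0]])

```text
clock: 6.38
tool_pos: [0.5826, -0.0324, 0.0897]
eef_rot: [0.612, 0.791, -0.003, -0.002]
contact_force: [-7.1, -1.2, 5.5]
opening: 0.002
finger_force: 4.0
```

The keeper is at its stop. I'll back off, rise, and move over the cap with the gripper open.

Request:
servo_tool(translation=[[0,-0.015,0],[0,-0.015,-0.01],[0,0,-0.03],[0,0,-0.04],[0,0,-0.04],[0,0,-0.03],[0,0,0]], turn=[[0,0,0],[0,0,0],[0,0,0],[0,0,0],[0,0,0],[0,0,0],[0,0,0]], grip=1)

```text
clock: 7.25
tool_pos: [0.5592, -0.0388, 0.2423]
eef_rot: [0.612, 0.791, 0.002, 0.003]
contact_force: [-0.8, 0.6, -0.8]
opening: 0.773
finger_force: 0.0
```

Run:
```python
from h import *
from plant import r,optics
s=r.get_state();p,a,z=pose(s);print(s["clock"],p,a,z,s["q"],s["contact_force"],s["opening"])
d=optics.snapshot("wrist");P=cloud(d)
c=np.array([.611,.043])
m=(abs(P[...,2]-.1505)<.003)&(np.hypot(P[...,0]-c[0],P[...,1]-c[1])<.04)
k=P[m];print(len(k),cv2.minEnclosingCircle((k[:,:2]*1000).astype(np.float32)),k.mean(0))
np.savez("pics/w3.npz",**d)
rows((p,a),[((.611,.043,p[2]),14.6,5)])
```

```text
7.25 [ 0.5592184  -0.03884191  0.24234881] 14.500644613432872 [ 7.02582695e-03  3.63075615e-04 -9.99975253e-01] [ 0.01390447  0.59229602 -0.04384085  1.77067133  0.03477489  0.77233842
  0.20586121] [-0.78877972  0.56087388 -0.81135973] 0.7728094545992695
2825 ((611.68505859375, 42.715789794921875), 23.93153190612793) [0.6112585  0.04337708 0.15030708]
{"translation": [[0.0133, 0.0141, 0.0], [0.0132, 0.0141, 0.0], [0.0132, 0.0141, 0.0], [0.0132, 0.0141, 0.0], [0.0132, 0.0141, 0.0]], "turn": [[0, 0, -0.0003], [0, 0, -0.0003], [0, 0, -0.0003], [0, 0, -0.0003], [0, 0, -0.0003]]}
```

Request:
servo_tool(translation=[[0.013,0.014,0],[0.013,0.014,0],[0.013,0.014,0],[0.0135,0.0145,0],[0.0135,0.0145,0],[0,0,0]], turn=[[0,0,0],[0,0,0],[0,0,0],[0,0,0],[0,0,0],[0,0,0]])

```text
clock: 8.05
tool_pos: [0.6099, 0.0451, 0.2397]
eef_rot: [0.611, 0.792, 0.001, -0.0]
contact_force: [-0.2, -0.9, -0.8]
opening: 1.002
finger_force: 0.0
```

Request:
servo_tool(translation=[[0,0,0.025],[0,0,0.025],[0,0,0.02],[0,0,0.01],[0,0,0]], turn=[[0,0,0],[0,0,0],[0,0,0],[0,0,0],[0,0,0]])

```text
clock: 8.68
tool_pos: [0.6087, 0.042, 0.1596]
eef_rot: [0.613, 0.79, -0.001, -0.0]
contact_force: [-0.1, 0.6, 0.6]
opening: 0.997
finger_force: 0.0
```

Run:
```python
from h import *
from plant import r,optics
s=r.get_state();p,a,z=pose(s);print(s["clock"],p,a,z,s["opening"])
R=Ro.from_quat(s["eef_rot"]).as_matrix();print("delta tool",R.T@(np.array([.6115,.043,.122])-p))
d=optics.snapshot("wrist");cv2.imwrite("pics/w4.png",d["img"][:,:,::-1])
```

```text
8.675 [0.60870962 0.04203641 0.15959485] 14.458956301710748 [-1.13539046e-03 -4.62039525e-04 -9.99999249e-01] 0.9970422865781414
delta tool [0.00024251 0.00298826 0.03759121]
```

View pics/w4.png

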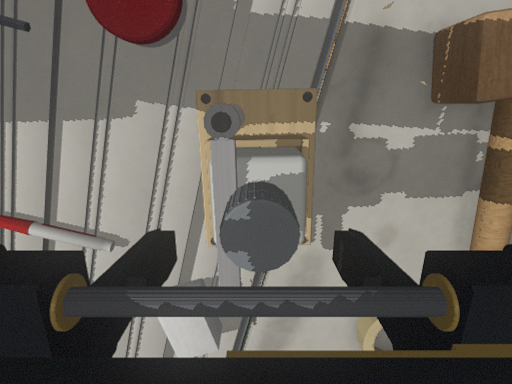

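The keeper at (225,190) is parallel to the cradle's side, and the cap at (260,225) is between the fingers. I'll descend and grip it.

Request:
servo_tool(translation=[[0,0.003,0.01],[0,0,0.014],[0,0,0.0136],[0,0,0]], turn=[[0,0,0],[0,0,0],[0,0,0],[0,0,0]])

```text
clock: 9.22
tool_pos: [0.6108, 0.0433, 0.1207]
eef_rot: [0.612, 0.791, -0.001, -0.001]
contact_force: [1.3, 0.1, 0.3]
opening: 0.999
finger_force: 0.0
```

Request:
servo_tool(translation=[[0,0,0],[0,0,0],[0,0,0],[0,0,0],[0,0,0],[0,0,0],[0,0,0],[0,0,0]], turn=[[0,0,0],[0,0,0],[0,0,0],[0,0,0],[0,0,0],[0,0,0],[0,0,0],[0,0,0]], grip=0, grip_force=50)

```text
clock: 10.22
tool_pos: [0.6117, 0.0433, 0.1224]
eef_rot: [0.612, 0.791, -0.0, -0.0]
contact_force: [-2.3, -0.3, 4.4]
opening: 0.528
finger_force: 50.0
```

Request:
servo_tool(translation=[[0,0,0.002],[0,0,0.002],[0,0,0.002],[0,0,0]], turn=[[0,0,0],[0,0,0],[0,0,0],[0,0,0]])

```text
clock: 10.72
tool_pos: [0.6118, 0.0433, 0.1169]
eef_rot: [0.612, 0.791, -0.0, -0.0]
contact_force: [-4.0, 0.1, 10.3]
opening: 0.53
finger_force: 50.0
```

Request:
servo_tool(translation=[[0,0,0.0015],[0,0,0]], turn=[[0,0,0],[0,0,0]])

```text
clock: 10.98
tool_pos: [0.6119, 0.0433, 0.1164]
eef_rot: [0.612, 0.791, 0.0, 0.0]
contact_force: [-5.4, -0.7, 15.0]
opening: 0.528
finger_force: 50.0
```

The cap is at the end of its travel: 6 mm at about 15 N. Next is the twist, anticlockwise from above, which is negative about tool z.

Request:
servo_tool(translation=[[0,0,0],[0,0,0],[0,0,0],[0,0,0]], turn=[[0,0,-0.12],[0,0,-0.12],[0,0,-0.12],[0,0,-0.12]])

```text
clock: 11.48
tool_pos: [0.6132, 0.0445, 0.1164]
eef_rot: [0.405, 0.914, 0.001, 0.001]
contact_force: [-3.3, -0.0, 11.4]
opening: 0.53
finger_force: 50.0
```

Run:
```python
from h import *
from plant import r
s=r.get_state();print(s["tool_pos"],pose(s)[1:],s["contact_force"],s["moment"],s["opening"],s["q"][6])
```

```text
[0.61323179 0.04448685 0.11641536] (np.float64(42.22428397686668), array([ 0.00309967,  0.00161807, -0.99999389])) [-3.30644311 -0.01765262 11.44319985] [0.12912703 0.73583177 0.00807967] 0.5296316142322507 0.4051551506363504
```

Request:
servo_tool(translation=[[0,0,0],[0,0,0],[0,0,0],[0,0,0],[0,0,0],[0,0,0]], turn=[[0,0,-0.12],[0,0,-0.12],[0,0,-0.12],[0,0,-0.12],[0,0,-0.12],[0,0,0]])

```text
clock: 12.22
tool_pos: [0.6127, 0.0445, 0.1164]
eef_rot: [0.118, 0.993, 0.001, 0.001]
contact_force: [-3.3, 0.3, 13.5]
opening: 0.528
finger_force: 50.0
```

Run:
```python
from h import *
from plant import r,optics
s=r.get_state();print(s["clock"],s["tool_pos"],pose(s)[1:],s["contact_force"],s["moment"],s["opening"],s["q"][6])
d=optics.snapshot("wrist");cv2.imwrite("pics/w5.png",d["img"][:,:,::-1])
```

```text
12.225 [0.61266653 0.044513   0.11639302] (np.float64(76.45509685297402), array([ 0.00204349,  0.00182143, -0.99999625])) [-3.32047425  0.27537885 13.54350886] [0.04263247 0.87867726 0.08772405] 0.5277381627214573 0.8298736646392332
```

View pics/w5.png

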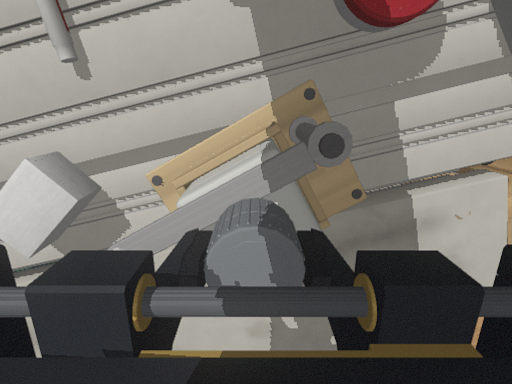

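The wrist view shows the cap in the fingers at (255,250), turned with the tool by about 1.08 rad, and the keeper still shut. I'll ease the press and lift gently.

Request:
servo_tool(translation=[[0,0,-0.003],[0,0,-0.004],[0,0,-0.004],[0,0,-0.004],[0,0,0]], turn=[[0,0,0],[0,0,0],[0,0,0],[0,0,0],[0,0,0]])

```text
clock: 12.9
tool_pos: [0.6122, 0.0431, 0.1298]
eef_rot: [0.119, 0.993, -0.0, 0.0]
contact_force: [0.3, 0.1, 0.3]
opening: 0.525
finger_force: 50.0
```

Request:
servo_tool(translation=[[0,0,-0.01],[0,0,-0.012],[0,0,-0.015],[0,0,-0.015],[0,0,-0.012],[0,0,-0.008],[0,0,0],[0,0,0],[0,0,0]], turn=[[0,0,0],[0,0,0],[0,0,0],[0,0,0],[0,0,0],[0,0,0],[0,0,0],[0,0,0],[0,0,0]])

```text
clock: 14.02
tool_pos: [0.6117, 0.0433, 0.2012]
eef_rot: [0.119, 0.993, -0.0, -0.001]
contact_force: [-0.4, 0.7, -0.4]
opening: 0.527
finger_force: 50.0
```

Run:
```python
from h import *
from plant import r,optics
s=r.get_state();print(s["clock"],s["tool_pos"],s["contact_force"],s["qd"].max() if hasattr(s["qd"],"max") else s["qd"])
d=optics.snapshot("scene");cv2.imwrite("pics/s5.png",cv2.resize(d["img"][140:260,210:370,::-1],(800,600)))
```

```text
14.025 [0.61166186 0.04330225 0.20124742] [-0.37753944  0.74288939 -0.36861359] 0.0009704703670392551
```

View pics/s5.png

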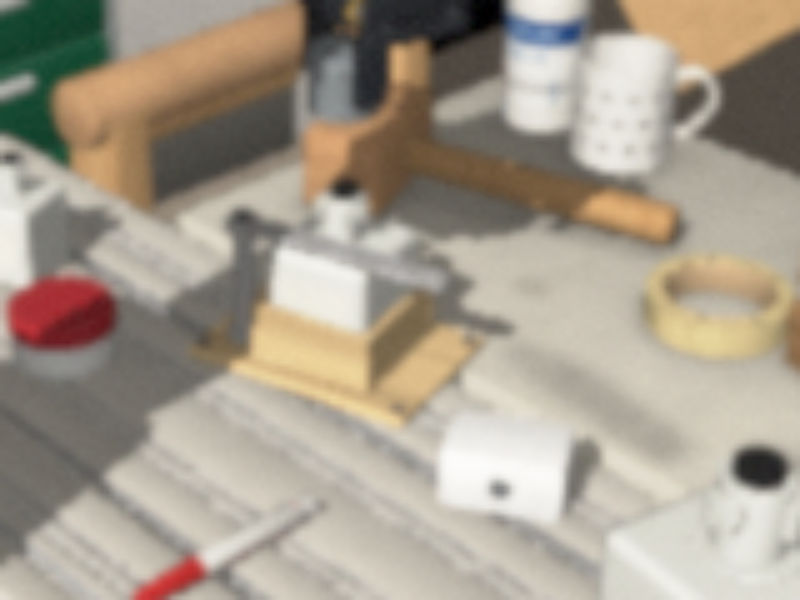

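The scene view shows the bare neck at (345,205), the keeper still shut across the shoulder, the bottle seated, and the cap held above at (335,80). I'm handing the job in.

```bash
python3 -c "
from plant import r
print(r.finish_job())"
```

```text
the job is handed in; nothing more can be done
None
```

I handed the job in at about 14 s of robot time; no verdict came back. At hand-in the keeper was shut against its stop, the bottle was seated, and the pressed and unscrewed cap was held upright about 8 cm above its seat.

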